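Overhang the fixture plate above the pin pot and hold it down

TASK

The two locating pins at the end of the fixture plate are about to be pushed out into the steel pot. Lift the lid off the pot by its knob and set it down, knob up, on the bench clear of the pot; then slide the plate out along the riser block, keeping it flat on the block, until its scribed line lies along the block's edge, and keep holding it there so it does not tip: finish while still holding the plate down, without letting go. Leave the pot and everything else where they stand.

Things in the scene. Friction and masses are not known exactly. Their poses are not given: they have to be found in the camera images.
- block: Grey cast riser block, 200 mm (its x) by 150 mm (its y) by 85 mm high, bolted to the bench. Origin at the centre of its underside, on the bench. Its +x axis points outward, towards the pot; the fixture plate lies on its flat top.
- block_edge (a point): Middle of the block's top outer edge: 100 mm from the block's centre along its +x, 85 mm above the bench. The edge runs along the block's y axis.
- plate: Loose drilled aluminium fixture plate, 240 mm (its x) by 110 mm (its y) by 10 mm thick, about 0.8 kg, lying flat on the block. Origin at the centre of its underside; +x is outward, towards the end with the pins, and is within 0.12 rad of the block's +x at the start. A bridge handle is fixed across its inner (-x) end. Its centre of mass lies about 8 mm from its centre towards the handle, so it tips over the block's edge if nothing holds it when the line is at the edge.
- plate_line (a point): Middle of the black scribed line, 3 mm wide, that runs straight across the plate's top (and down its two sides), 35 mm from the plate's centre towards the handle, i.e. 155 mm from the pin end. This point is on the plate's top face.
- plate_handle (a point): Centre of the handle's crossbar: a straight aluminium bar, 14 mm thick (along the plate's x), 12 mm high and 96 mm long (along the plate's y), its centre 34 mm above the plate's top, so about 129 mm above the bench, with a 28 mm open gap under it. The legs at its two ends leave 72 mm free between them. 85 mm from the plate's centre, 50 mm from the scribed line.
- pin_a (a point): Underside of one locating pin: steel, 10 mm diameter, standing 8 mm out of the plate's top, 90 mm from the plate's centre at the outer end and 20 mm to its +y side.
- pin_b (a point): Underside of the other locating pin, 20 mm to the plate's -y side.
- pot: Round steel pot, 110 mm outside diameter, 104 mm mouth, 62 mm high, about 0.7 kg, loose on the bench beyond the block's outer edge, where the pins will come. Origin at the centre of its underside. The bench to the robot's right of it, between pot, wrench and screwdriver, is clear.
- pot_rim (a point): Centre of the pot's mouth, at the height of its rim, 62 mm above the bench.
- lid: Loose steel lid of the pot, 116 mm diameter, about 0.17 kg. Origin at the centre of its underside, which is a 96 mm disc that sits 5 mm deep inside the rim (4 mm slack all round), so the origin is 57 mm above the bench on the pot and 0 when the lid lies knob up on the bench. The lid's top is 9 mm above its origin. While it is on, its knob stands higher than the plate's underside and blocks the plate.
- lid_knob (a point): Middle of the top of the lid's black knob: upright round knob, 28 mm diameter from 18 to 38 mm above the lid's origin; this point is 41 mm above it.
- cube: Bystander: plain steel cube, 26 mm, between block and pot. Origin under its centre.
- screw: Bystander: dark cap screw standing on its head, 24 mm diameter, 58 mm high, near the pot. Origin under its centre.
- spare_plate: Bystander: small drilled aluminium plate without handle, 100 by 75 by 10 mm, flat on the bench beside the block. Origin under its centre.
- jar: Bystander: jar with a dark cap, 60 mm diameter, 75 mm high. Origin under its centre.
- mug: Bystander: white mug, 80 mm diameter, 92 mm high, handle at its +y. Origin under its centre.
- wrench: Bystander: steel wrench, 190 mm long along its x, lying flat. Origin under its middle.
- screwdriver: Bystander: screwdriver, 200 mm long along its x, lying. Origin near its middle.
- tray: Bystander: grey open parts tray, 130 by 90 by 32 mm. Origin under its centre.
Not all that is in view belongs to the job. What is shaped like the lid but orange or turquoise is not meant.

How it is judged (in metres and radians):
On the way, in this order (a step that is already met when the one before it is completed fails the run):
1. the lid lies knob up on the bench, clear of the pot, let go and at rest (height (world z) of lid below 0.006 m and angle between lid's own z axis and vertical below 0.08 rad and horizontal distance between lid and pot above 0.115 m and contact force between the fingers and lid below 0.1 N and linear speed of lid below 0.03 m/s), for 0.2 s.
2. the plate is out to its line and held down flat on the block (x of plate_line in the frame of block_edge between -0.006 and 0.006 m and angle between the x axis of plate and the x axis of block, either way round below 0.1 rad and angle between plate's own z axis and vertical below 0.03 rad and z of plate in the frame of block between 0.081 and 0.089 m and contact force between plate and block above 1 N and contact force between the fingers and plate above 1 N and contact force between plate and pot below 0.1 N and contact force between plate and lid below 0.1 N and horizontal distance between each of pin_a, pin_b and pot_rim below 0.048 m), for 0.2 s.
At the end, for the whole second after the job is handed in: Plate flat on the block (0.03 rad), line within 6 mm of its edge and square to it (0.1 rad), pins above the pot's mouth, still, held by the fingers (over 1 N) and resting on the block alone; lid knob up on the bench, released, centre over 115 mm from the pot's. Bystanders and pot in place (all of step 1 and all of step 2 and linear speed of plate below 0.02 m/s); the arm keeps its last pose, push and grip.
It fails at once if the lid is dropped onto the bench (height (world z) of lid below 0.02 m and linear speed of lid above 0.6 m/s).
It fails at once if the plate tips or is lifted off the block (angle between plate's own z axis and vertical above 0.12 rad or z of plate in the frame of block above 0.1 m or z of plate in the frame of block below 0.07 m).
It fails at once if the pot is pushed away (distance of pot from where it was at the start of the episode above 0.025 m).
It fails at once if a bystander is disturbed (distance of any of cube, screw, spare_plate, jar, mug, wrench, screwdriver, tray from where it was at the start of the episode above 0.03 m).
It also fails if it takes over 51 s, if anything falls off the work surface, if the arm or the gripper's body presses on something with over 40 N, if the wrist force passes 120 N, or if a joint passes its speed limit or range.

ROBOT

A 6-joint arm with a two-finger parallel gripper is mounted at the origin on the work surface. World frame = base frame: x ahead of the robot, y to its left, z up, the work surface at z = 0. Lengths are in mm, angles in degrees, forces in N, time in s.
With the tool pointing down it reaches from about 350 to 725 mm from the base axis. Payload 4.3 kg.
Tool frame: the origin (TCP) lies midway between the tips of the shut fingers; the grasp point (between the pads) lies 19 mm behind it (ctrl.grip_depth is the distance from the TCP to the grasp point, in mm); z points along the fingers, y is the direction in which the jaws open and shut (so a half turn about z gives the same grasp; the last joint's range is limited). The gripper opens to 85 mm and grips with 20 to 120 N. Pads are 22 mm wide; open, the fingers measure 114 mm over their backs; the gripper's body (76 mm by 85 mm) begins 54 mm behind the grasp point. The pads swing forward as they close: fully open they stand 13 mm farther back than shut.
Start: joints at [-6.32, 21.618, 4.641, 73.018, 0, 83.68], TCP at [575.036, 0.002, 231.329] pointing down, gripper open.
Joint ranges: [-156.06, 156.06], [-48.1, 94.91], [-58.44, 69.94], [-101.28, 121.22], [-78.64, 73.56], [-180, 180]. Speed limits (degrees/s): [147.25, 147.25, 180, 180, 180, 180].

INTERFACE

Orientations are given as [roll, pitch, yaw] about the fixed x, y, z axes, in that order (R = Rz(yaw) Ry(pitch) Rx(roll)).
In Python, from station import ctrl gives the robot as it stands. Calls block until the motion is done:
- ctrl.reach(position, orientation): joint-space move of the TCP to a pose.
- ctrl.move_linear(position, frame=None, feed=150, stop_force=None): straight line of the TCP; frame=None keeps the orientation; feed is the mean speed in mm/s. With stop_force (N) it stops when the force on the tool has changed by that much, and returns True; else False.
- ctrl.movej(angles): joint-space move.
- ctrl.open() and ctrl.close(effort=None): open the fingers fully, or close them until they stop; effort is the grip in N (None keeps the last).
- ctrl.wait(seconds).
- ctrl.solve_ik(position, orientation): joint angles nearest the present ones, or None.
- ctrl.read_state(): the state.
- ctrl.get_image(name): name is "scene" or "side" or "wrist"; returns (picture, depth): 384x512x3 uint8, red, green, blue; 384x512 float32, mm along the optical axis (not along the pixel's ray), 0 where there is no reading.
- ctrl.camera_info(name): a dict with "camera_matrix" (3x3 intrinsics, pixels), "extrinsics" (4x4, takes a point from world to camera coordinates). Camera axes: x right, y down, z forward; pixel columns grow to the right and rows downward; lengths in mm; the calibration is good to about 2 mm. A picture is of the moment at which its call begins: read the wrist's pose just before it. camera_info takes no time and is no camera call; for the wrist camera it gives the pose at the moment of the call.
A pose or a line that the arm cannot do raises ctrl.MotionError and nothing moves.
- ctrl.sign_off(): hands the job in, once; it reports no verdict.
The state is a dict: "time_s": time; "joint_positions": joint angles; "qd": joint speeds; "effort": joint torques, N m; "tool_pos": TCP position; "tool_rot": TCP orientation; "ft_force": force on the tool from outside, world axes, zero at the start; "wrist_torque": the same for the moment, N m; "gripper_width": opening from 0.0 (shut) to 1.0 (fully open).
Only numpy, scipy, OpenCV 4.12 (cv2) and the standard library are available. Lean on these libraries where they do the work, as an engineer would, in place of code of your own. Each camera call takes 0.05 s, during which the arm holds its last target.

## Working session

There is one attempt and no reset: what is moved stays moved. The work goes in short steps, each a Python script; the robot and the scene stay as the last script left them, time stands still between calls to the robot, and variables do not carry over. Pictures are saved under pics/ and viewed, and the job is handed in when it is done.

```bash
mkdir -p pics; ls; python3 - <<'E'
from station import ctrl
import cv2,numpy as np
for n in ["scene","side","wrist"]:
    p,d=ctrl.get_image(n); c=ctrl.camera_info(n)
    np.savez(f"pics/{n}0.npz",p=p,d=d,K=c["camera_matrix"],E=c["extrinsics"])
    cv2.imwrite(f"pics/{n}0.png",cv2.resize(p[:,:,::-1],None,fx=1.5,fy=1.5))
    print(n,np.round(c["camera_matrix"],1).tolist(),np.round(c["extrinsics"],3).tolist())
print(ctrl.read_state())
E
```

```text
pics
scene [[390.8, 0.0, 255.6], [0.0, 390.8, 185.0], [0.0, 0.0, 1.0]] [[0.647, 0.762, 0.019, -314.457], [0.601, -0.495, -0.627, -248.825], [-0.469, 0.417, -0.778, 1473.682], [0.0, 0.0, 0.0, 1.0]]
side [[348.7, 0.0, 255.1], [0.0, 348.7, 189.7], [0.0, 0.0, 1.0]] [[0.93, -0.366, -0.02, -471.463], [-0.269, -0.645, -0.715, 193.02], [0.249, 0.671, -0.699, 1090.584], [0.0, 0.0, 0.0, 1.0]]
wrist [[271.9, 0.0, 255.5], [0.0, 271.9, 192.0], [0.0, 0.0, 1.0]] [[1.0, -0.001, -0.002, -574.953], [0.0, -0.954, 0.301, -38.115], [-0.002, -0.301, -0.954, 379.897], [0.0, 0.0, 0.0, 1.0]]
{'time_s': 0.15, 'joint_positions': array([-6.32099565e+00,  2.16531930e+01,  4.58168875e+00,  7.30191310e+01,
       -9.54600874e-05,  8.36819568e+01]), 'qd': array([ 0.08739214, -0.06999693,  0.17270709, -0.03163875, -0.02852545,
        0.04514312]), 'effort': array([ 1.00972400e-03, -4.64035428e+01,  2.70170492e+01,  1.39211598e-02,
       -6.30224304e-05,  7.89257683e-06]), 'tool_pos': array([5.74502672e+02, 4.78714611e-02, 2.30574373e+02]), 'tool_rot': array([-1.79909905e+02, -9.87928122e-03,  8.99970399e+01]), 'ft_force': array([ 0.5162515 ,  0.70928158, -0.41513697]), 'wrist_torque': array([0.01274093, 0.01712387, 0.00052576]), 'gripper_width': 0.9999916072260915}
```

View pics/scene0.png

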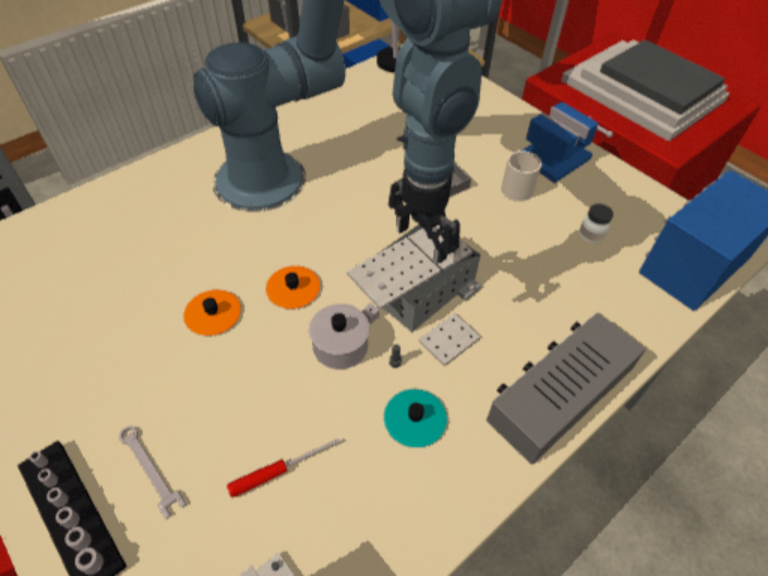

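View pics/side0.png

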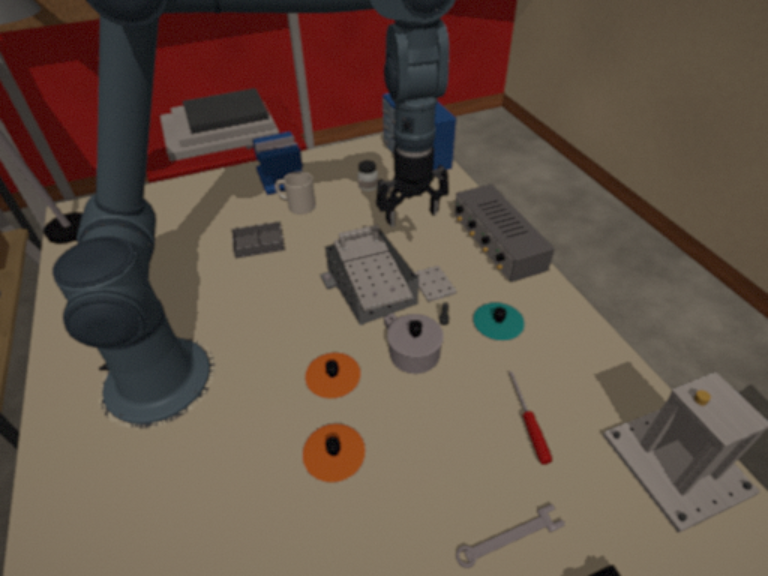

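View pics/wrist0.png

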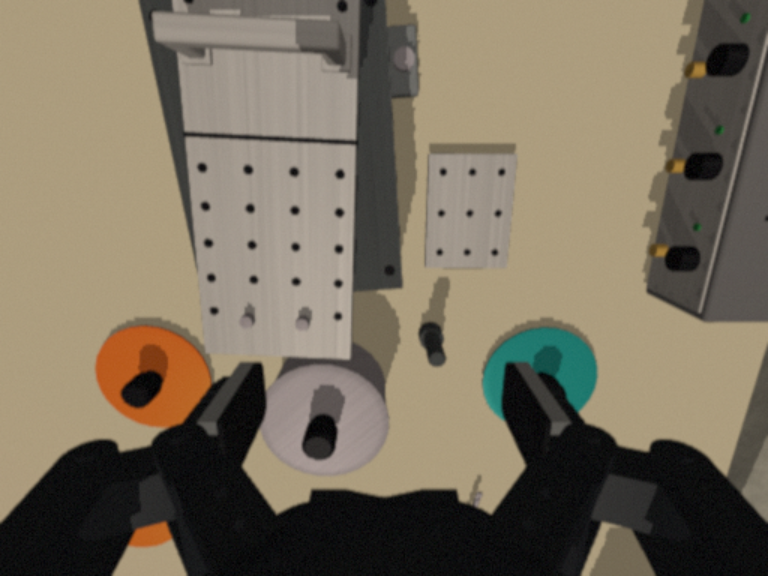

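```bash
cat > h.py <<'E'
import numpy as np,cv2
def cloud(f):
    z=np.load(f); d=z["d"].astype(float);K=z["K"];E=z["E"]
    v,u=np.mgrid[:d.shape[0],:d.shape[1]]
    pc=np.stack([(u-K[0,2])/K[0,0]*d,(v-K[1,2])/K[1,1]*d,d],-1)
    w=(pc-E[:3,3])@E[:3,:3]
    w[d<=0]=np.nan
    return w,z["p"]
def proj(f,P):
    z=np.load(f);K=z["K"];E=z["E"]
    c=np.atleast_2d(P)@E[:3,:3].T+E[:3,3]; q=c@K.T
    return q[:,:2]/q[:,2:]
E
python3 - <<'E'
from h import *
for n in ["scene","side","wrist"]:
    w,p=cloud(f"pics/{n}0.npz")
    x,y,z=w[...,0],w[...,1],w[...,2]
    print(n)
    for nm,lo,hi in [("lidtop",64,70),("knob",94,102),("plate",92,98),("blk",82,88)]:
        m=(z>lo)&(z<hi)&(x>430)&(x<720)&(y>-160)&(y<300)
        if nm=="knob": m&=(y<0)
        if m.sum()<5: print(nm,m.sum());continue
        P=w[m]
        r=cv2.minAreaRect(P[:,:2].astype(np.float32))
        print(nm,m.sum(),P.mean(0).round(1),[np.round(a,1) for a in r],np.round(cv2.minEnclosingCircle(P[:,:2].astype(np.float32))[0],1))
    # bench
    m=(z>-15)&(z<15)&(x>350)&(x<800)&(abs(y)<300); print("bench med",np.median(z[m]))
E
```

```text
scene
lidtop 424 [ 532.8 -105.3   65.7] [array([534.2,   9.7]), array([345.3, 113.5]), np.float64(85.8)] [524.2  10.4]
knob 352 [501.5 -52.1  95.7] [array([495.2, -77.5]), array([159.3, 110.5]), np.float64(86.9)] [502.7 -73.4]
plate 1575 [502.4  24.4  94.3] [array([499.6,   8.7]), array([332.4, 111.6]), np.float64(87.4)] [540.3   6.8]
blk 544 [551.6  59.1  84.5] [array([511.9,  10.3]), array([152.7, 339.5]), np.float64(3.1)] [543.3  12.2]
bench med -0.9044708358093739
side
lidtop 321 [ 515.1 -117.4   65.9] [array([514.5, -17.8]), array([149.7, 289.5]), np.float64(4.2)] [502.9 -18.6]
knob 289 [501.2 -51.5  95.5] [array([494.4, -78.1]), array([159.3, 110. ]), np.float64(86.8)] [501.  -74.1]
plate 1297 [500.5  30.7  94.2] [array([498.9,   7.5]), array([331.9, 110.2]), np.float64(87.2)] [493.8   7.8]
blk 397 [516.8  57.8  84.5] [array([513. ,   9.2]), array([150.4, 339.4]), np.float64(4.2)] [511.   14.3]
bench med -0.6912877579282772
wrist
lidtop 3153 [ 523.4 -124.6   65.7] [array([528.6,  -7.8]), array([309.6, 113.6]), np.float64(87.2)] [522.7  -7.2]
knob 5006 [499.1 -38.6  95.1] [array([495.1, -77.1]), array([157.3, 109.8]), np.float64(88.2)] [497.5 -71.8]
plate 23449 [501.8  53.8  94.7] [array([498.3,   6.9]), array([324.7, 110.7]), np.float64(87.3)] [504.9   9.4]
blk 6540 [536.6  79.6  84.8] [array([512.1,  13.1]), array([150., 324.]), np.float64(3.9)] [502.8  17.6]
bench med -0.09022079880458689
```

```bash
python3 - <<'E'
from h import *
for n in ["scene","side","wrist"]:
    w,p=cloud(f"pics/{n}0.npz")
    x,y,z=w[...,0],w[...,1],w[...,2]
    print(n)
    mid=(y<-70)
    for nm,lo,hi in [("lidtop",62,70),("knob",75,105),("plate",91,98),("blk",81,88),("handle",128,140)]:
        m=(z>lo)&(z<hi)&(x>430)&(x<620)&(y>-190)&(y<200)
        lid=(np.hypot(x-526,y+125)<65)
        m&= lid if nm in("lidtop","knob") else (y>-75)
        if nm=="knob": m&=(np.hypot(x-526,y+125)<30)
        m=m.astype(np.uint8)
        if nm in("plate","lidtop","blk"): m=cv2.morphologyEx(m,cv2.MORPH_OPEN,np.ones((2,2),np.uint8))
        m=m>0
        if m.sum()<5: print(nm,m.sum());continue
        P=w[m]
        r=cv2.minAreaRect(P[:,:2].astype(np.float32))
        c=cv2.minEnclosingCircle(P[:,:2].astype(np.float32))
        print(nm,m.sum(),P.min(0).round(),P.max(0).round(),[np.round(a,1).tolist() for a in r],np.round(c[0],1),round(c[1],1))
        if nm in("plate","blk"): print(cv2.boxPoints(r).round(1).tolist())
w,p=cloud("pics/wrist0.npz")
x,y,z=[w[...,i] for i in range(3)]
# top-down map
H=np.full((500,400),-9.);  # x 350..750, y 250..-250
ix=np.round(x-350);iy=np.round(250-y);ok=(ix>=0)&(ix<400)&(iy>=0)&(iy<500)&(z<180)
img=np.zeros((500,400,3),np.uint8);img[iy[ok].astype(int),ix[ok].astype(int)]=p[ok][:,::-1]
img=cv2.dilate(img,np.ones((2,2)))
cv2.imwrite("pics/top.png",img)
E
```

```text
scene
lidtop 748 [nan nan nan] [nan nan nan] [[530.6, -132.5], [93.5, 112.5], 55.7] [ 530.4 -125.9] 64.0
knob 77 [ 508. -154.   75.] [ 537. -131.  103.] [[524.3, -143.7], [22.3, 28.5], 53.8] [ 522.6 -144.9] 14.9
plate 1622 [nan nan nan] [nan nan nan] [[562.0, 26.7], [259.0, 138.5], 62.8] [520.6  48.9] 130.6
[[441.20001220703125, -56.79999923706055], [564.2999877929688, -120.0999984741211], [682.7999877929688, 110.19999694824219], [559.5999755859375, 173.60000610351562]]
blk 519 [nan nan nan] [nan nan nan] [[508.8, 110.0], [146.7, 260.7], 4.3] [560.  113.9] 131.0
[[425.8999938964844, 234.5], [445.5, -25.399999618530273], [591.7999877929688, -14.399999618530273], [572.2000122070312, 245.5]]
handle 11 [488. 133. 128.] [555. 144. 137.] [[521.3, 138.8], [67.0, 6.3], 4.8] [521.5 136.2] 33.5
side
lidtop 592 [nan nan nan] [nan nan nan] [[530.5, -124.5], [140.6, 91.9], 52.3] [ 538.9 -126.1] 76.7
knob 43 [ 509. -154.   76.] [ 534. -135.  100.] [[522.9, -145.4], [18.9, 24.2], 66.7] [ 521.5 -147.5] 13.0
plate 1379 [nan nan nan] [nan nan nan] [[515.7, 46.7], [226.5, 128.9], 84.8] [502.7  47.4] 12
[... 603 characters left out ...]
 [ 532.9 -159.8] 75.1
knob 537 [ 508. -155.   75.] [ 536. -130.   99.] [[522.3, -142.4], [24.1, 27.4], 75.7] [ 522.1 -143.8] 14.0
plate 23255 [nan nan nan] [nan nan nan] [[490.5, 35.1], [296.1, 61.0], 73.8] [478.8  29.4] 161.9
[[419.8999938964844, -98.5999984741211], [478.5, -115.5999984741211], [561.0999755859375, 168.6999969482422], [502.5, 185.8000030517578]]
blk 6481 [nan nan nan] [nan nan nan] [[510.3, 72.1], [151.5, 239.1], 4.1] [524.3  73.6] 133.9
[[426.20001220703125, 186.0], [443.29998779296875, -52.5], [594.4000244140625, -41.70000076293945], [577.2999877929688, 196.8000030517578]]
handle 2728 [457. 131. 128.] [553. 149. 137.] [[504.7, 140.4], [14.7, 96.1], 87.3] [504.8 140.7] 48.2
```

View pics/top.png

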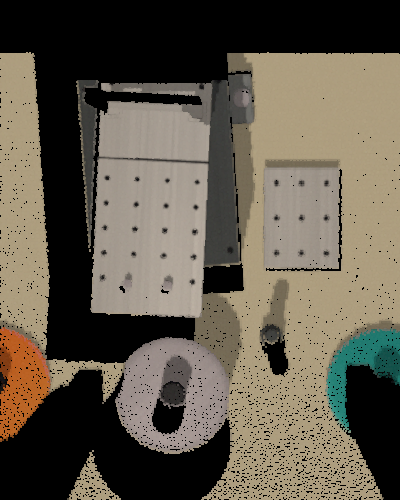

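```bash
python3 - <<'E'
from h import *
from scipy.optimize import least_squares
for n in ["scene","side","wrist"]:
    w,p=cloud(f"pics/{n}0.npz")
    w=np.nan_to_num(w,nan=-999)
    x,y,z=w[...,0],w[...,1],w[...,2]
    m=(np.hypot(x-522,y+143)<64)&(z>62)&(z<69)&(y<-80)
    P=w[m]
    # edge: convex hull pts circle fit
    h=cv2.convexHull(P[:,:2].astype(np.float32))[:,0]
    f=lambda q:np.hypot(h[:,0]-q[0],h[:,1]-q[1])-58
    r=least_squares(f,[522,-143],loss="soft_l1"); print(n,m.sum(),r.x.round(1),np.abs(r.fun).mean().round(2))
# top-down combined of scene and side 
img=np.zeros((600,500,3),np.uint8) # x 300..800 , y 0..-600
for n in ["side","scene"]:
    w,p=cloud(f"pics/{n}0.npz"); w=np.nan_to_num(w,nan=-999)
    x,y,z=w[...,0],w[...,1],w[...,2]
    ix=np.round(x-300).astype(int);iy=np.round(0-y).astype(int);ok=(ix>=0)&(ix<500)&(iy>=0)&(iy<600)&(z<180)&(z>-20)
    t=np.zeros_like(img);t[iy[ok],ix[ok]]=p[ok][:,::-1];t=cv2.dilate(t,np.ones((5,5)));img[img.sum(2)==0]=t[img.sum(2)==0]
cv2.imwrite("pics/top2.png",img)
E
```

```text
scene 887 [ 522.3 -145.5] 0.86
side 728 [ 522.5 -147. ] 0.72
wrist 4472 [ 521.6 -144.7] 0.42
```

View pics/top2.png

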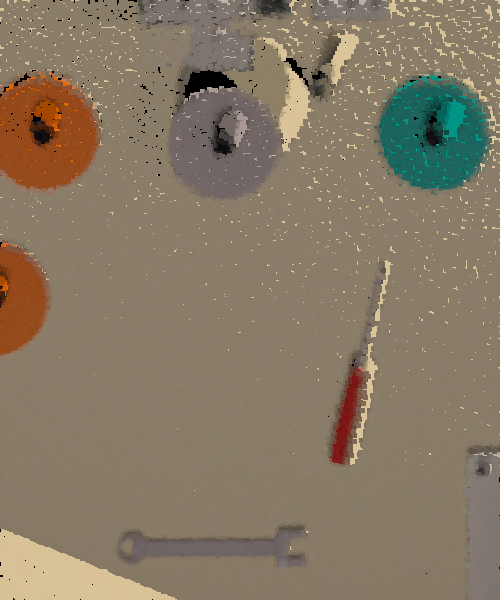

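```bash
python3 - <<'E'
from station import ctrl
import cv2,numpy as np
R=[180,0,90]
S=lambda:(lambda s:print(round(s["time_s"],2),s["tool_pos"].round(1),s["ft_force"].round(1),round(s["gripper_width"],3)))(ctrl.read_state())
ctrl.reach([522,-145,135],R);S()
print(ctrl.move_linear([522,-145,72],feed=80,stop_force=12));S()
ctrl.close(40);S()
ctrl.move_linear([522,-145,140],feed=60);S()
p,d=ctrl.get_image("wrist");cv2.imwrite("pics/lift_w.png",p[:,:,::-1])
p,d=ctrl.get_image("side");cv2.imwrite("pics/lift_s.png",cv2.resize(p[:,:,::-1],None,fx=1.5,fy=1.5))
E
```

```text
0.91 [ 522.7 -144.6  135.7] [0.4 0.9 1. ] 1.002
False
1.84 [ 522.5 -145.1   72.5] [-0.3 -0.5  0.9] 1.001
2.42 [ 522.1 -145.1   72.4] [-0.3 -0.4  3.9] 0.314
3.7 [ 521.6 -144.8  139.5] [-0.   0.6 -1.1] 0.31
```

View pics/lift_s.png

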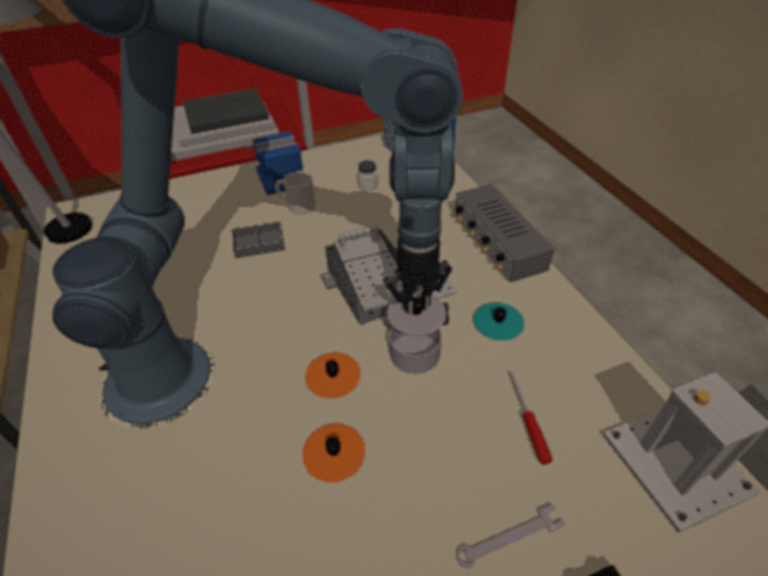

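View pics/lift_w.png

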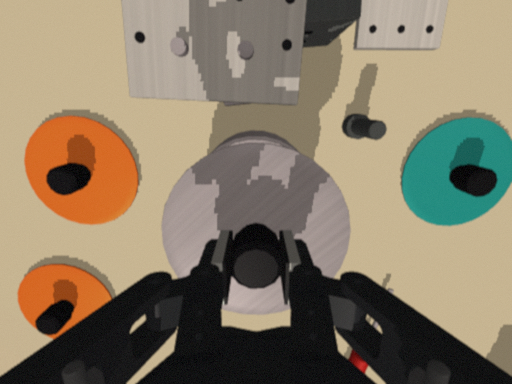

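```bash
python3 - <<'E'
from station import ctrl
import cv2,numpy as np
R=[180,0,90]
S=lambda:(lambda s:print(round(s["time_s"],2),s["tool_pos"].round(1),s["ft_force"].round(1),round(s["gripper_width"],3)))(ctrl.read_state())
ctrl.move_linear([505,-315,125],feed=150);S()
ctrl.move_linear([505,-315,21],feed=90);S()
print(ctrl.move_linear([505,-315,12],feed=20,stop_force=3));S()
ctrl.open();ctrl.wait(.2);S()
ctrl.move_linear([505,-315,120],feed=150);S()
ctrl.reach([515,80,300],R);ctrl.wait(.2);S()
for n in ["scene","side","wrist"]:
    c=ctrl.camera_info(n);p,d=ctrl.get_image(n)
    np.savez(f"pics/{n}1.npz",p=p,d=d,K=c["camera_matrix"],E=c["extrinsics"])
    cv2.imwrite(f"pics/{n}1.png",cv2.resize(p[:,:,::-1],None,fx=1.5,fy=1.5))
S()
E
```

```text
5.09 [ 505.1 -314.1  125. ] [-0.3 -0.  -1.5] 0.314
6.4 [ 505.6 -315.4   21.7] [-0.6  0.9 -1.9] 0.31
True
6.77 [ 505.5 -315.4   15.4] [-0.5  0.5  4. ] 0.31
7.58 [ 504.4 -314.5   14.3] [ 1.3 -0.  -0.3] 1.006
8.43 [ 504.5 -314.6  119.1] [-0.8  0.7  0.1] 0.995
10.23 [515.   79.2 299.4] [ 0.4 -0.1 -0.8] 0.998
10.38 [515.   79.6 299.7] [ 1.2 -0.4  0.1] 1.001
```

View pics/wrist1.png

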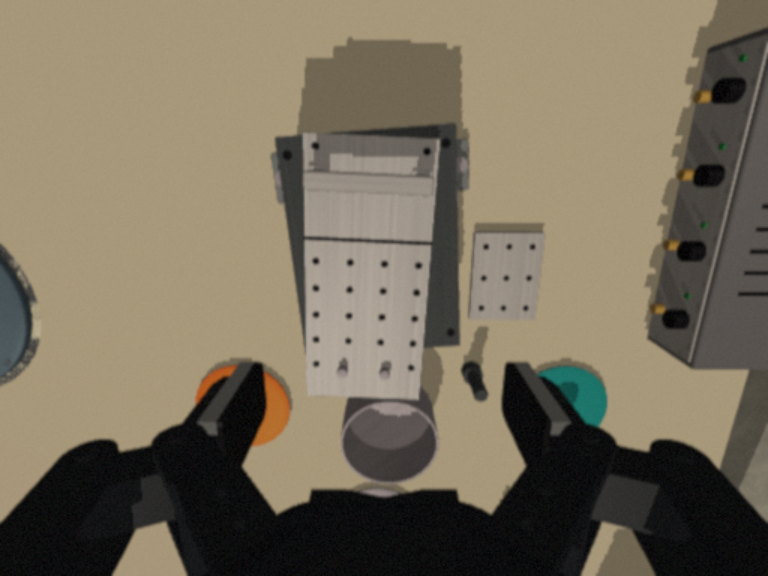

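View pics/side1.png

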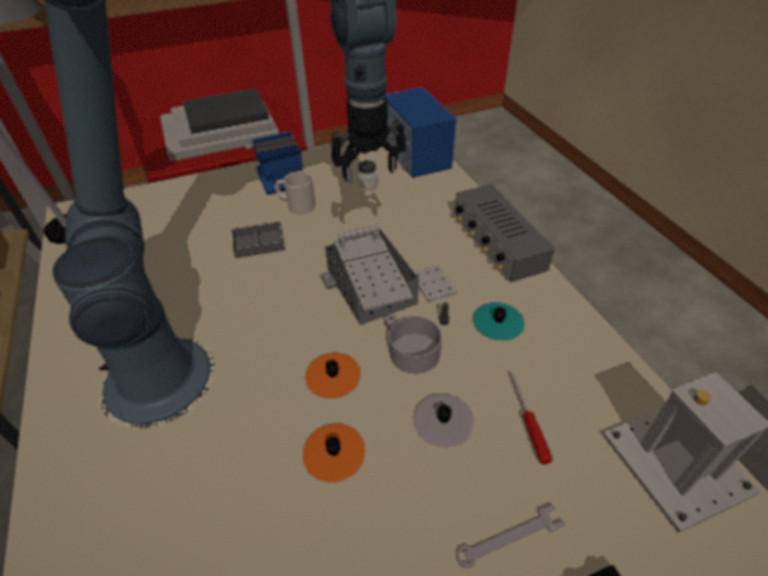

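```bash
cat > meas.py <<'E'
from h import *
from scipy.optimize import least_squares
def rect(P,L,W,yaw0,c0):
    # hull distance to rectangle boundary, fit centre,yaw
    h=cv2.convexHull(P.astype(np.float32))[:,0]
    def samp(h):  # only hull vertices
        return h
    def f(q):
        d=h-q[:2];a=q[2];u=d@[np.cos(a),np.sin(a)];v=d@[-np.sin(a),np.cos(a)]
        qx,qy=abs(u)-L/2,abs(v)-W/2
        return np.where((qx>0)&(qy>0),np.hypot(qx,qy),np.maximum(qx,qy))
    r=least_squares(f,[*c0,yaw0],loss="soft_l1",x_scale=[1,1,.01])
    return r.x,np.abs(r.fun).mean(),len(h)
def layer(f,lo,hi,xr,yr):
    w,p=cloud(f); w=np.nan_to_num(w,nan=-999)
    x,y,z=w[...,0],w[...,1],w[...,2]
    m=(z>lo)&(z<hi)&(x>xr[0])&(x<xr[1])&(y>yr[0])&(y<yr[1])
    k,l,s,_=cv2.connectedComponentsWithStats(m.astype(np.uint8))
    return w,p,m,l,s
E
python3 - <<'E'
from meas import *
for n in ["scene1","side1","wrist1"]:
    f=f"pics/{n}.npz";print(n)
    w,p,m,l,s=layer(f,92,98,(430,620),(-85,200))
    i=1+s[1:,4].argmax();P=w[l==i][:,:2]
    r,e,k=rect(P,240,110,np.radians(-92.5),(499,53));print("plate",r[:2].round(1),np.degrees(r[2]).round(2),round(e,2),k, cv2.minAreaRect(P.astype(np.float32)))
    w,p,m,l,s=layer(f,82,88,(430,620),(-60,210))
    P=w[m&np.isin(l,[j for j in range(1,len(s)) if s[j,4]>60])][:,:2]
    print("blkrect",cv2.minAreaRect(P.astype(np.float32)))
    r,e,k=rect(P,200,150,np.radians(-86),(510,80));print("block",r[:2].round(1),np.degrees(r[2]).round(2),round(e,2),k)
    w,p,m,l,s=layer(f,127,140,(430,620),(80,200))
    P=w[m][:,:2]
    if len(P)>50: print("handle",P.mean(0),cv2.minAreaRect(P.astype(np.float32)))
    # pot rim
    w,p,m,l,s=layer(f,58,66,(450,600),(-215,-80))
    P=w[m][:,:2];
    h=cv2.convexHull(P.astype(np.float32))[:,0];h=h[h[:,1]<-100]
    r=least_squares(lambda q:np.hypot(*(h-q).T)-55,[522,-145],loss="soft_l1");print("pot",r.x.round(1),np.abs(r.fun).mean().round(2))
E
```

```text
scene1
plate [502.   53.1] -91.91 3.09 18 ((501.92578125, 54.31224060058594), (242.72958374023438, 111.52237701416016), 87.29752349853516)
blkrect ((508.4852600097656, 79.7590560913086), (152.30274963378906, 202.1075897216797), 4.45039176940918)
block [508.4  79.1] -85.7 1.17 13
handle [507.01330441 138.06252011] ((506.100341796875, 139.1337432861328), (15.873530387878418, 95.83807373046875), 87.17855072021484)
pot [ 522.4 -144.9] 0.83
side1
plate [501.1  51.7] -92.99 1.31 18 ((501.2174072265625, 51.88340759277344), (240.37255859375, 110.55144500732422), 87.18035125732422)
blkrect ((508.34088134765625, 78.85885620117188), (152.2847137451172, 197.0071563720703), 2.228159189224243)
block [508.5  79.2] -86.64 1.21 18
handle [502.70022431 136.14672804] ((504.68341064453125, 137.61700439453125), (18.51166534423828, 95.73583221435547), 88.31544494628906)
pot [ 522.5 -147.2] 0.87
wrist1
plate [500.4  55.1] -92.59 0.37 22 ((500.10577392578125, 55.29792785644531), (240.17343139648438, 110.44527435302734), 87.28926849365234)
blkrect ((506.9353332519531, 80.61957550048828), (150.24630737304688, 199.5753631591797), 4.0616455078125)
block [507.2  80.4] -85.68 0.45 18
handle [504.42840109 140.54719771] ((504.6255798339844, 140.290771484375), (14.106348037719727, 95.21741485595703), 87.28648376464844)
pot [ 521.5 -144.5] 0.38
```

```bash
python3 - <<'E'
from station import ctrl
import cv2,numpy as np
S=lambda:(lambda s:print(round(s["time_s"],2),s["tool_pos"].round(1),s["tool_rot"].round(1),s["ft_force"].round(1),s["wrist_torque"].round(2),round(s["gripper_width"],3)))(ctrl.read_state())
for yw in(-2.65,177.35): print(ctrl.solve_ik([504.4,140.2,110],[180,0,yw]),ctrl.solve_ik([510.6,30.6,110],[180,0,yw+6.75]))
R=[180,0,-2.65]
ctrl.reach([504.4,140.2,185],R);S()
print(ctrl.move_linear([504.4,140.2,111],feed=80,stop_force=10));S()
ctrl.close(60);ctrl.wait(.2);S()
for n in ["wrist","side"]:
    p,d=ctrl.get_image(n);cv2.imwrite(f"pics/grasp_{n}.png",p[:,:,::-1])
E
```

```text
[   8.58875637   19.71467839  -16.76708427   53.51823734    0.
 -168.76124363] [ -3.67895717  18.45404291 -18.61246333  52.93349376   0.
 172.22104283]
[  8.58875637  19.71467839 -16.76708427  53.51823734   0.
  11.23875637] [ -3.67895717  18.45404291 -18.61246333  52.93349376   0.
  -7.77895717]
14.15 [504.5 140.2 185.1] [180.   -0.   -2.7] [-0.7  0.5 -0.2] [-0.01  0.02  0.02] 0.998
False
15.22 [504.9 140.3 111.5] [-1.8e+02 -1.0e-01 -2.6e+00] [-0.1 -0.7 -0.1] [ 0.01 -0.   -0.02] 0.998
16.07 [504.6 140.2 111.3] [-180.    -0.    -2.7] [-1.   0.1  4. ] [-0.07  0.14 -0.04] 0.15
```

View pics/grasp_wrist.png

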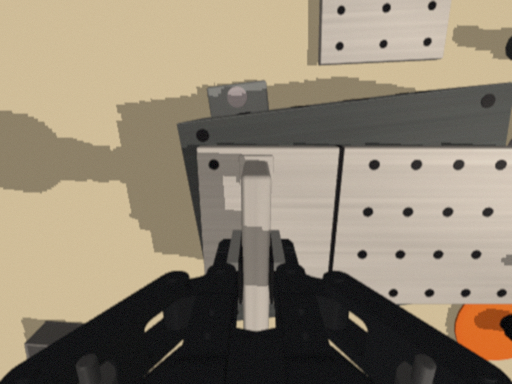

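View pics/grasp_side.png

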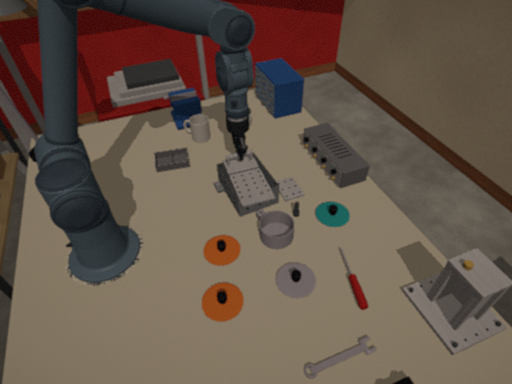

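```bash
python3 - <<'E'
from station import ctrl
import cv2,numpy as np
S=lambda:(lambda s:print(round(s["time_s"],2),s["tool_pos"].round(1),s["tool_rot"].round(1),s["ft_force"].round(1),s["wrist_torque"].round(2),round(s["gripper_width"],3),s["joint_positions"].round(1)))(ctrl.read_state())
S()
ctrl.open()
ctrl.move_linear([504.6,140.2,185],feed=100)
R=[180,0,177.35]
ctrl.reach([504.6,140.2,185],R);S()
print(ctrl.move_linear([504.6,140.2,111],feed=80,stop_force=10));S()
ctrl.close(60);ctrl.wait(.2);S()
print(ctrl.move_linear([504.6,140.2,107],feed=10,stop_force=7));S()
c=ctrl.camera_info("wrist");p,d=ctrl.get_image("wrist");cv2.imwrite("pics/grasp2_w.png",p[:,:,::-1])
np.savez("pics/wrist2.npz",p=p,d=d,K=c["camera_matrix"],E=c["extrinsics"])
E
```

```text
16.18 [504.5 140.2 111.2] [-180.    -0.    -2.7] [-1.4 -0.4  3.7] [-0.06  0.13 -0.01] 0.152 [   8.6   19.6  -16.7   53.7   -0.  -168.8]
20.42 [504.6 140.2 184.9] [-180.    -0.   177.4] [-0.1  1.1  0.5] [-0.05 -0.03  0.03] 1.003 [ 8.6 16.7 -9.3 64.   0.  11.2]
False
21.49 [505.1 140.3 111.5] [1.800e+02 1.000e-01 1.773e+02] [ 0.2  0.3 -0. ] [ 0.02  0.01 -0.02] 1.001 [  8.6  19.7 -16.6  53.7  -0.   11.2]
22.34 [504.7 140.2 111.2] [180.    0.  177.3] [-0.6  0.3  2.8] [ 0.01  0.17 -0.06] 0.149 [  8.6  19.7 -16.6  53.7  -0.   11.2]
True
22.55 [504.8 140.2 111.3] [180.    0.  177.3] [-0.4 -0.6  4. ] [-0.02  0.05 -0.03] 0.148 [  8.6  19.7 -16.6  53.7  -0.   11.2]
```

View pics/grasp2_w.png

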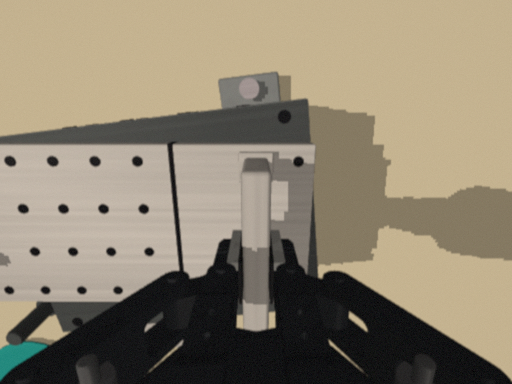

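```bash
python3 - <<'E'
from station import ctrl
import cv2,numpy as np
S=lambda:(lambda s:print(round(s["time_s"],2),s["tool_pos"].round(1),s["tool_rot"].round(1),s["ft_force"].round(1),s["wrist_torque"].round(2),round(s["gripper_width"],3),s["joint_positions"].round(1)))(ctrl.read_state())
S()
a=np.array([504.6,140.2]);b=np.array([510.6,30.6])
z=110.6
for t in (.15,.5,.85):
    xy=a+(b-a)*t
    print(ctrl.move_linear([*xy,z],frame=[180,0,177.35+6.75*min(1,t/.85)],feed=40));S()
ctrl.wait(.2)
c=ctrl.camera_info("wrist");p,d=ctrl.get_image("wrist");cv2.imwrite("pics/s3_w.png",p[:,:,::-1])
np.savez("pics/wrist3.npz",p=p,d=d,K=c["camera_matrix"],E=c["extrinsics"])
n="side";c=ctrl.camera_info(n);p,d=ctrl.get_image(n);cv2.imwrite("pics/s3_s.png",p[:,:,::-1])
np.savez("pics/side3.npz",p=p,d=d,K=c["camera_matrix"],E=c["extrinsics"])
S()
E
```

```text
22.6 [504.7 140.2 111.2] [180.    0.  177.3] [ 0.3 -0.4  4.1] [ 0.01  0.02 -0.02] 0.151 [  8.6  19.7 -16.6  53.7  -0.   11.2]
False
23.16 [505.9 125.2 111.2] [1.798e+02 1.000e-01 1.786e+02] [-0.3  4.4  5.8] [ 0.79  0.14 -0.07] 0.152 [  6.8  19.3 -17.1  53.4   0.2   8.2]
False
24.27 [508.1  87.3 111.2] [ 1.797e+02  1.000e-01 -1.786e+02] [-1.3  6.9  6.7] [ 1.04  0.18 -0.08] 0.151 [  2.5  18.7 -18.   53.2   0.3   1.2]
False
25.38 [510.1  49.2 111.3] [ 1.797e+02  1.000e-01 -1.758e+02] [-1.1  6.8  7.4] [ 1.29  0.24 -0.05] 0.152 [ -1.8  18.4 -18.5  53.1   0.3  -5.9]
25.68 [510.1  49.2 111.3] [ 1.797e+02  1.000e-01 -1.758e+02] [-0.1  6.9  7.2] [ 1.2   0.15 -0.06] 0.151 [ -1.8  18.4 -18.5  53.1   0.3  -5.9]
```

View pics/s3_w.png

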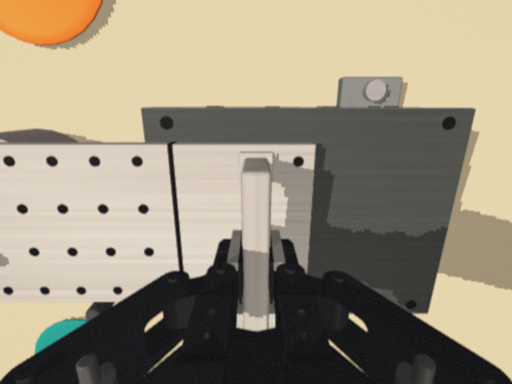

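View pics/s3_s.png

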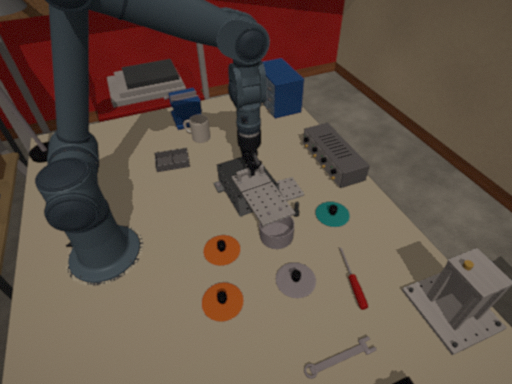

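```bash
cat > fin.py <<'E'
from meas import *
import sys
def run(f,yr=(-60,210)):
    w,p=cloud(f);w=np.nan_to_num(w,nan=-999);x,y,z=[w[...,i] for i in range(3)]
    m=(z>81)&(z<88)&(x>420)&(x<600)&(y>yr[0])&(y<yr[1])
    m=m&(p.max(2)<110)
    l=cv2.connectedComponentsWithStats(m.astype(np.uint8))
    i=1+l[2][1:,4].argmax();P=w[l[1]==i][:,:2]
    print("block z",np.median(w[l[1]==i][:,2]))
    r,e,k=rect(P,200,150,np.radians(-86),(507,80));print("block",r[:2].round(1),np.degrees(r[2]).round(2),round(e,2),cv2.minAreaRect(P.astype(np.float32)))
    # line
    m=(z>91)&(z<99)&(p.max(2)<60);U=np.array([np.cos(r[2]),np.sin(r[2])]);V=np.array([-U[1],U[0]])
    ed=r[:2]+100*U
    # right (hull) visible boundary
    l=cv2.connectedComponentsWithStats(m.astype(np.uint8))
    for j in range(1,l[0]):
        if l[2][j,3]>60 and l[2][j,2]<40:
            L=w[l[1]==j];q=L[:,:2]-ed
            u,v=q@U,q@V;c=np.polyfit(v,u,1)
            print("line n",len(L),"v",v.min().round(1),v.max().round(1),"u@0",c[1].round(2),"u mean",u.mean().round(2),"slope deg",np.degrees(np.arctan(c[0])).round(2),"z",np.median(L[:,2]).round(1))
    return r
run(sys.argv[1])
E
python3 fin.py pics/wrist3.npz
```

```text
block z 84.59707557646763
block [507.8  80.9] -85.83 3.23 ((507.81640625, 81.5141372680664), (149.8843536376953, 199.17066955566406), 4.140624523162842)
line n 357 v -55.4 29.3 u@0 -18.86 u mean -18.89 slope deg 0.1 z 94.9
```

```bash
python3 - <<'E'
from station import ctrl
import cv2,numpy as np
S=lambda:(lambda s:print(round(s["time_s"],2),s["tool_pos"].round(1),s["tool_rot"].round(1),s["ft_force"].round(1),s["wrist_torque"].round(2),round(s["gripper_width"],3)))(ctrl.read_state())
print(ctrl.move_linear([511.0,29.1,110.1],frame=[180,0,-175.9],feed=25));S()
ctrl.wait(.3);S()
for n in ["wrist","side","scene"]:
    c=ctrl.camera_info(n);p,d=ctrl.get_image(n);cv2.imwrite(f"pics/s4_{n}.png",p[:,:,::-1])
    np.savez(f"pics/{n}4.npz",p=p,d=d,K=c["camera_matrix"],E=c["extrinsics"])
S()
E
python3 fin.py pics/wrist4.npz
```

```text
False
26.54 [512.1  32.1 111.6] [ 179.6    0.2 -175.8] [-0.4  9.8 11.3] [ 1.78  0.32 -0.08] 0.147
26.84 [512.1  32.1 111.6] [ 179.6    0.2 -175.8] [-1.1  9.2 11.4] [ 1.84  0.28 -0.07] 0.151
26.99 [512.1  32.1 111.6] [ 179.6    0.2 -175.8] [-1.2  9.7 11.4] [ 1.78  0.22 -0.02] 0.151
block z 84.58288624609244
block [507.6  81.4] -86.12 2.12 ((507.8166809082031, 81.83393859863281), (150.49972534179688, 199.72341918945312), 4.160634517669678)
line n 365 v -53.8 31.1 u@0 -1.49 u mean -1.44 slope deg -0.21 z 95.0
```

View pics/s4_wrist.png

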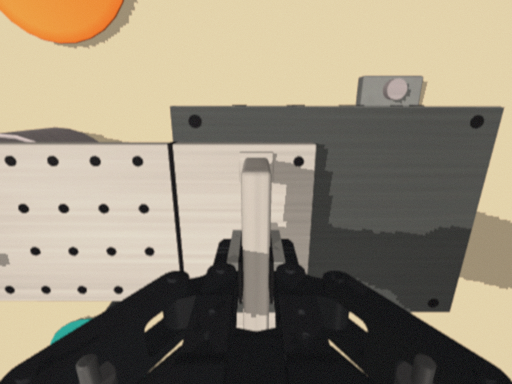

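View pics/s4_side.png

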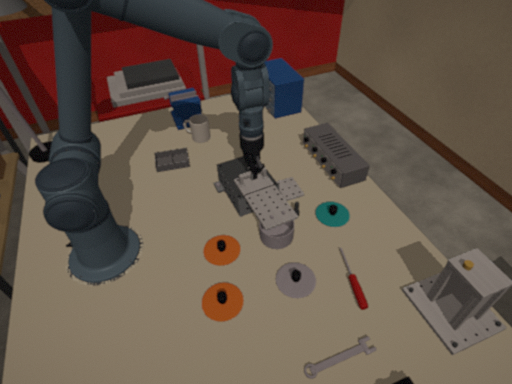

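```bash
cat > loc.py <<'E'
from h import *
import sys
f=sys.argv[1]
w,p=cloud(f);w=np.nan_to_num(w,nan=-999);x,y,z=[w[...,i] for i in range(3)]
# plate flatness
m=(z>91)&(z<99)&(p.min(2)>120)&(x>460)&(x<570)&(y<60);P=w[m]
A=np.c_[P[:,:2],np.ones(len(P))];c=np.linalg.lstsq(A,P[:,2],rcond=None)[0]
print("plate plane",len(P),"slopes(rad)",c[:2].round(4),"rms",np.std(P[:,2]-A@c).round(2))
m=(z>82)&(z<87)&(p.max(2)<90)&(x>430)&(x<600)&(y<180);P=w[m]
A=np.c_[P[:,:2],np.ones(len(P))];c=np.linalg.lstsq(A,P[:,2],rcond=None)[0]
print("block plane",len(P),c[:2].round(4))
# edge rows
z_=np.load(f);K=z_["K"];E=z_["E"]
C=-E[:3,:3].T@E[:3,3]
def ray(u,v,h):
    d=E[:3,:3].T@np.linalg.inv(K)@[u,v,1]; return C+d*(h-C[2])/d[2]
g=p.astype(float).max(2)
U=np.array([np.cos(np.radians(-85.9)),np.sin(np.radians(-85.9))])
eu=[];lu=[]
for v in range(112,132,2):
    row=cv2.GaussianBlur(g[v:v+1],(5,1),0)[0]; seg=np.diff(row)[150:200]; k=150+seg.argmin()+.5
    q=ray(k,v,85)[:2];eu.append(q@U)
for v in range(150,240,4):
    row=g[v]; k=150+row[150:200].argmin(); s=slice(k-3,k+4);wt=np.maximum(0,150-row[s]); kk=(np.arange(k-3,k+4)*wt).sum()/wt.sum()
    lu.append(ray(kk,v,95)[:2]@U)
print("edge u",np.median(eu).round(2),np.std(eu).round(2),"line u",np.median(lu).round(2),np.std(lu).round(2),"diff line-edge",(np.median(lu)-np.median(eu)).round(2))
E
python3 loc.py pics/wrist4.npz;python3 loc.py pics/wrist3.npz|head -2
```

```text
plate plane 34127 slopes(rad) [-0.0016  0.008 ] rms 0.66
block plane 34392 [-0.0006 -0.0006]
edge u 54.64 0.17 line u 53.62 0.02 diff line-edge -1.02
plate plane 31910 slopes(rad) [-0.0011  0.0013] rms 0.67
block plane 28658 [-0.0004 -0.001 ]
```

```bash
cat > snap.py <<'E'
from station import ctrl
import cv2,numpy as np
S=lambda:(lambda s:print(round(s["time_s"],2),s["tool_pos"].round(1),s["tool_rot"].round(1),s["ft_force"].round(1),s["wrist_torque"].round(2),round(s["gripper_width"],3)))(ctrl.read_state())
def snap(t,ns=("wrist",)):
  for n in ns:
    c=ctrl.camera_info(n);p,d=ctrl.get_image(n);cv2.imwrite(f"pics/s{t}_{n}.png",cv2.resize(p[:,:,::-1],None,fx=1.5,fy=1.5))
    np.savez(f"pics/{n}{t}.npz",p=p,d=d,K=c["camera_matrix"],E=c["extrinsics"])
E
python3 - <<'E'
from snap import *
ctrl.move_linear([511.0,28.1,110.1],frame=[180.7,0,-175.9],feed=10);ctrl.wait(.2);S();snap("5")
E
python3 loc.py pics/wrist5.npz
```

```text
27.44 [512.1  30.7 111.3] [-179.6    0.2 -175.8] [0.  7.9 9.1] [1.63 0.16 0.01] 0.15
plate plane 34361 slopes(rad) [-0.0012  0.001 ] rms 0.68
block plane 35539 [-0.0005 -0.0008]
edge u 54.63 0.16 line u 55.1 0.03 diff line-edge 0.46
```

```bash
python3 - <<'E'
from snap import *
ctrl.wait(.8);S();snap("6",("wrist","side","scene"));S()
E
python3 loc.py pics/wrist6.npz; python3 - <<'E'
from meas import *
for n in ["scene6","side6"]:
    f=f"pics/{n}.npz"
    w,p,m,l,s=layer(f,91,98,(430,620),(-185,40)); i=1+s[1:,4].argmax();P=w[l==i]
    A=np.c_[P[:,:2],np.ones(len(P))];c=np.linalg.lstsq(A,P[:,2],rcond=None)[0]
    print(n,"plate end rect",cv2.minAreaRect(P[:,:2].astype(np.float32)),c[:2].round(4))
    w,p,m,l,s=layer(f,58,66,(440,610),(-225,-120)); P=w[m][:,:2]
    h=cv2.convexHull(P.astype(np.float32))[:,0];h=h[h[:,1]<-150]
    r=least_squares(lambda q:np.hypot(*(h-q).T)-55,[522,-145],loss="soft_l1");print("pot",r.x.round(1))
    w,p,m,l,s=layer(f,6,12,(430,590),(-390,-240)); P=w[m][:,:2];print("lid",cv2.minEnclosingCircle(P.astype(np.float32)), np.median(w[m][:,2]))
E
```

```text
28.29 [512.1  30.7 111.2] [-179.6    0.2 -175.8] [0.2 7.6 8.4] [1.7  0.16 0.  ] 0.152
28.44 [512.1  30.7 111.3] [-179.6    0.2 -175.8] [-0.6  8.1  8.6] [1.58 0.15 0.04] 0.152
plate plane 34329 slopes(rad) [-0.0011  0.0011] rms 0.68
block plane 35475 [-0.0004 -0.0009]
edge u 54.63 0.16 line u 55.1 0.03 diff line-edge 0.47
scene6 plate end rect ((520.1625366210938, -68.12992858886719), (112.65772247314453, 213.67254638671875), 4.293181419372559) [-0.0012  0.001 ]
pot [ 523.3 -145.1]
lid ((507.5522766113281, -315.62530517578125), 58.17030334472656) 7.968597038314073
side6 plate end rect ((520.0991821289062, -66.42752838134766), (111.70367431640625, 221.13087463378906), 4.333950042724609) [0.0018 0.0011]
pot [ 521.6 -146.4]
lid ((506.6520690917969, -316.91766357421875), 58.14665985107422) 8.139976363337368
```

View pics/s6_scene.png

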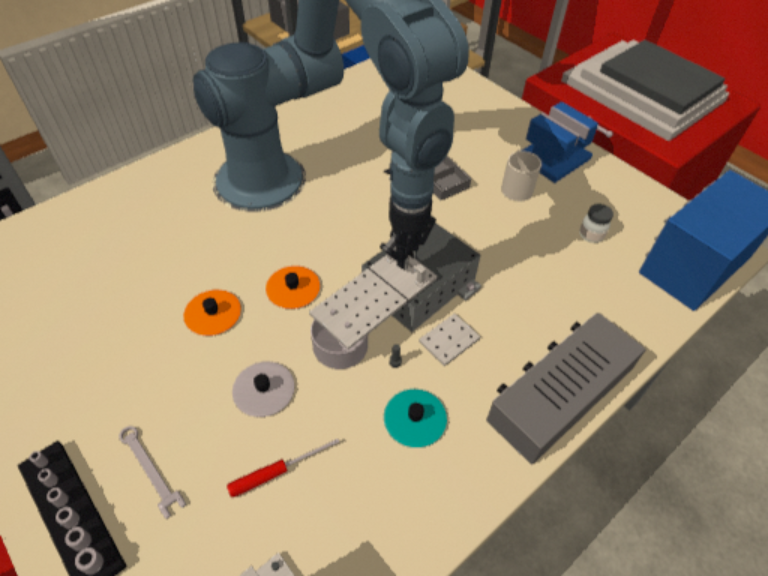

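```bash
python3 - <<'E'
from station import ctrl
ctrl.sign_off();s=ctrl.read_state();print(s["time_s"],s["tool_pos"],s["ft_force"])
E
```

```text
the job is handed in; nothing more can be done
the job is handed in; nothing more can be done
```

The lid is off the pot and the plate is out to its line. I handed the job in at about 28.4 s with the gripper still holding the plate down by its handle.

**Lid:** I lifted it by the knob and set it knob up on the bench at about (507, -316) mm, roughly 170 mm from the pot's centre. It was let go and lies flat.

**Plate:** I slid it about 110 mm along the block while turning it about 6.8° to bring it square. Last checks before handing in:
- **Line:** about 0.5 mm past the block's edge (limit 6 mm), and square to it within about 0.5°.
- **Flatness:** about 0.002 rad.
- **Hold:** about 8.5 N downward at the wrist, and the pose was steady over about 1 s.
- **Pins:** by calculation from the plate's end, their midpoint is within a few millimetres of the centre of the pot's mouth. The contact forces on the block and pot could not be read directly.

**Pot and other objects:** the pot measures within about 1–2 mm of where it started. The bystanders look unmoved in the scene picture; I did not measure them one by one.

**What went wrong on the way:**
- **Grasp:** my first hold on the handle would have run the last joint past its range, so I let go and took it again turned half round.
- **Tilt:** near the end the plate was tilted by 0.008 rad. I corrected that by tilting the tool slightly.
- **Block's edge:** the fits for its position differed by about 1 mm.

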